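# Lay out the soldering bench for the next batch

### The arm

A 7-joint arm with a two-finger parallel gripper is mounted at the origin on the work surface. World frame = base frame: x ahead of the robot, y to its left, z up, the work surface at z = 0. Lengths are in m, angles in rad, forces in N, time in s.
With the tool pointing down it reaches from about 0.425 to 0.825 m from the base axis. Payload 3.6 kg.
Tool frame: the origin (TCP) lies at the centre of the arm's flange, where the gripper is bolted on; the fingertips stand 173 mm ahead of it and the grasp point (between the pads) lies 155 mm ahead of it; z points along the fingers, y is the line along which they close (so a half turn about z gives the same grasp; the last joint's range is limited). The gripper opens to 85 mm and grips with 20 to 120 N. Pads are 22 mm wide; open, the fingers measure 114 mm over their backs; the gripper's body (76 mm by 85 mm) begins 54 mm behind the grasp point. The pads swing forward as they close: fully open they stand 13 mm farther back than shut.
Start: joints at [1.317, 0.615, -0.013, 1.423, 0.008, 1.103, -0.04], TCP at [0.146, -0.633, 0.405] pointing down, gripper open.
Joint ranges: [-3.12, 3.12], [-0.3, 2.06], [-1.34, 1.32], [0.26, 2.42], [-1.36, 4.5], [0.01, 1.98], [-2.84, 2.84]. Speed limits (rad/s): [2.79, 2.79, 3.14, 3.14, 3.14, 3.14, 3.14].

### API

Orientations are given as a rotation vector (axis times angle).
In Python, from plant import bot gives the robot as it stands.
- The arm moves only by the tool apply_moves, never from a script. Its argument "steps" is a list of rows, each a list of 3 entries, a list of its own where there are three numbers: the shift along the tool's x, y, z in mm, then the turn about the tool's z in degrees, then the opening, from 0 (shut) to 1 (fully open). In form: [[[dx, dy, dz], turn, fingers], ...]. A call has 1 to 20 rows; each row shifts and turns the commanded pose from where the row before left it, along the tool's axes as they then stand; what a row does not reach is not made up. A row lasts 1/8 s, in which the tool goes at most 62.5 mm and 10.7 degrees, less where a joint would pass 70% of its speed; a pose out of reach is approached as far as the arm can. A call with a gripper value outside its range is refused whole. The fingers move at their own pace and stop on an object; "force" is the grip in N (left out, the last holds). Time passes only in rows, so rows that do not move let the fingers close. It gives the time, the measured TCP pose, the force, the opening and the grip force at its end, in the units of the state.
- bot.observe(): the state, without advancing time (a new reading comes with each control period).
- bot.read_camera(name): name is "scene" or "top" or "wrist"; returns a dict with "img" (480x640x3 uint8, red, green, blue), "mtx" (3x3 intrinsics, pixels), "extrinsics" (4x4, takes a point from world to camera coordinates). Camera axes: x right, y up, looking along -z (the intrinsics and any distortion apply to the point x, -y, -z); pixel columns grow to the right and rows downward; lengths in m; the calibration is good to about 2 mm. The wrist camera is an equidistant fisheye: a pixel r from the principal point sees the ray r / f radians off the axis. A picture is of the moment at which its call begins. There is no depth.
- bot.close_job(): hands the job in; it is judged then, once.
The state is a dict: "time_s": time; "joint_pos": joint angles; "joint_velocities": joint speeds; "joint_torque": joint torques, N m; "tcp_pos": TCP position; "tcp_rot": TCP orientation; "force": force on the tool from outside, world axes, zero at the start; "torque": the same for the moment, N m; "width": opening from 0.0 (shut) to 1.0 (fully open); "grasp_force": force on a finger pad.
Only numpy, scipy, OpenCV 4.12 (cv2) and the standard library are available. Lean on these libraries where they do the work, as an engineer would, in place of code of your own. Each camera call takes 0.05 s, during which the arm holds its last target. There are 200 camera calls.

### The job

Lay out the soldering bench for the next batch: stand the wooden pin jig in the middle of the turntable, the brass-wool tip cleaner midway between the turntable and the iron stand, and the solder reel close beside the turntable on the side away from the iron stand, all in one row across the bench. Put the red contact bin close behind the turntable (beyond it, seen from the robot), centred on it and with its low front facing it, and the flux jar close beside the bin, level with it, on the solder reel's side. Everything stands upright and, apart from the jig, directly on the bench, and the solvent bottle, the side cutters and the brush stay where they are.

Things in the scene. Friction and masses are not known exactly. Their poses are not given: they have to be found in the camera images.
- turntable: Low round work turntable, fixed to the bench: aluminium platter 120 mm across with a black rubber top, its top 30 mm above the bench. Origin: centre of its underside, on the bench; z up, x always points straight away from the robot (behind), y to the robot's left. The platter turns stiffly about its vertical axis.
- iron_stand: Black soldering-iron stand, fixed: base 110 (x) by 74 (y) by 22 mm high, yellow sponge in front, iron with orange and black handle standing up, leaning a little towards the robot, its end 50 mm in front of the origin (-x) and 215 mm high. Origin: centre of the underside; x away from the robot within 5 degrees, y left. It is about 240 mm left or right of the turntable's centre, level with it.
- pin_jig: Wooden block 90 mm (x) by 50 mm (y) by 45 mm high, its top drilled in rows with brass pins standing 8 mm proud in some holes. Origin: centre of its underside; z up. Grip it across its 50 mm width (y). About 0.16 kg.
- tip_cleaner: Round black pot with a dome of brass wool in its top: body 58 mm across above a foot 68 mm across and 12 mm high, 50 mm high to the rim, 58 mm over the wool. Origin: centre of the underside; z up. About 0.15 kg.
- solder_reel: Reel of solder standing on end: green flanges 55 mm across and 4 mm thick at top and bottom, silver wire 51 mm across between, 50 mm high. Origin: centre of the underside; z up. About 0.4 kg.
- contact_bin: Small red open-fronted parts bin holding brass contacts: 85 mm deep (x), 58 mm wide (y), 45 mm high; front wall (at -x) only 20 mm high, sides full height from 17 mm in front of the origin to the back, walls 2.5 mm. Origin: centre of the underside; -x points out of the low front. Grip across its width at the origin. Starts with its front towards the robot within 30 degrees. 0.13 kg.
- flux_jar: Small amber jar with a white screw lid: 41 mm across, 40 mm high. Origin: centre of the underside; z up. About 0.07 kg.
- solvent_bottle: Bystander: blue solvent bottle with a white pump top, 64 mm across and 138 mm high, loose, about 240 mm from the turntable's centre on the side away from the iron stand. Origin: centre of the underside.
- side_cutters: Bystander: side cutters with orange handles, lying flat at the back of the mat, about 130 mm long and 12 mm high. Origin: underside, near the pivot; jaws to +x, handles to -x.
- brush: Bystander: small brush lying flat at the back of the mat, about 150 mm long, 42 mm wide and 20 mm high. Origin: underside, in its middle; handle to -x.
There are look-alikes about, which are no part of the job. Of the things that look like the solder_reel, the smallest one is meant.

How it is judged:
At the end, for the whole second after the job is handed in: Jig on the turntable within 15 mm of centre; cleaner >14 mm clear of turntable and stand; reel 0-75 mm off the turntable (both within 28 mm fore-aft); bin 0-65 mm behind it, 25 mm sideways, front to it within 15 deg; jar 0-65 mm beside bin, 30 mm fore-aft; all upright, at rest on the bench (horizontal distance between pin_jig and turntable below 0.015 m and z of pin_jig in the frame of turntable between 0.026 and 0.034 m and x of tip_cleaner in the frame of turntable between -0.028 and 0.028 m and x of solder_reel in the frame of turntable between -0.028 and 0.028 m and x of turntable in the frame of contact_bin between -0.17 and -0.101 m and y of contact_bin in the frame of turntable between -0.025 and 0.025 m and angle between the x axis of contact_bin and the x axis of turntable, either way round below 0.26 rad and x of flux_jar in the frame of contact_bin between -0.03 and 0.03 m and angle between each of pin_jig, tip_cleaner, solder_reel, contact_bin, flux_jar's own z axis and vertical below 0.1 rad and linear speed of each of pin_jig, tip_cleaner, solder_reel, contact_bin, flux_jar below 0.02 m/s and height (world z) of each of tip_cleaner, solder_reel, contact_bin, flux_jar below 0.006 m and ((y of iron_stand in the frame of turntable between 0.1 and 0.4 m and y of tip_cleaner in the frame of turntable between 0.108 and 0.2 m and y of tip_cleaner in the frame of iron_stand between -0.2 and -0.085 m and y of solder_reel in the frame of turntable between -0.165 and -0.087 m and y of flux_jar in the frame of contact_bin between -0.115 and -0.048 m) or (y of iron_stand in the frame of turntable between -0.4 and -0.1 m and y of tip_cleaner in the frame of turntable between -0.2 and -0.108 m and y of tip_cleaner in the frame of iron_stand between 0.085 and 0.2 m and y of solder_reel in the frame of turntable between 0.087 and 0.165 m and y of flux_jar in the frame of contact_bin between 0.048 and 0.115 m))); the robot touches nothing.
It fails at once if the solvent bottle is pushed more than 20 mm (distance of solvent_bottle from where it was at the start of the episode above 0.02 m).
It fails at once if the side cutters are pushed more than 20 mm (distance of side_cutters from where it was at the start of the episode above 0.02 m).
It fails at once if the brush is pushed more than 20 mm (distance of brush from where it was at the start of the episode above 0.02 m).
It also fails if it takes over 128 s, if anything falls off the work surface, if the arm or the gripper's body presses on something with over 40 N, if the wrist force passes 120 N, or if a joint passes its speed limit or range.

## Working session

There is one attempt and no reset: what is moved stays moved. The work goes in short steps, Python scripts to look and compute and a tool call to move; the robot and the scene stay as the last step left them, time stands still between calls to the robot, and variables do not carry over. Pictures are saved under pics/ and viewed, at most 14 in all, crops included, and the job is handed in when it is done.

Besides the shell and the picture viewer there is one more tool, called after "Emit:" as name(argument=value, ...) on one line, values as JSON. apply_moves: Moves the arm, as the interface text tells. Its arguments: {"type":"object","properties":{"steps":{"type":"array"},"force":{"type":"number"}},"required":["steps"]}

```bash
ls; mkdir -p pics; python3 - <<'E'
from plant import bot
import cv2
print(bot.observe())
for n in ("scene","top","wrist"):
    c=bot.read_camera(n); cv2.imwrite(f"pics/{n}0.png",c["img"][:,:,::-1]); print(n,c["mtx"].tolist(),c["extrinsics"].round(4).tolist(),[k for k in c])
E
```

```text
pics
{'time_s': 0.0, 'joint_pos': array([ 1.31747516,  0.61592369, -0.01263443,  1.42491413,  0.00815872,
        1.10337576, -0.04039631]), 'joint_velocities': array([-7.23976091e-04, -6.57213467e-06, -7.70163018e-04, -8.94609128e-06,
       -1.86661500e-04,  4.01648209e-04,  1.02786832e-03]), 'joint_torque': array([ 9.52195223e-04, -4.69211841e+01,  2.58857533e-01, -1.71031952e+01,
        9.74508090e-03,  9.56080214e-03, -2.09565724e-05]), 'tcp_pos': array([ 0.1461176 , -0.63303696,  0.40352957]), 'tcp_rot': array([-3.11886402e+00, -3.55412809e-01,  5.79561768e-04]), 'force': array([0.21967288, 0.84726863, 0.05786481]), 'torque': array([-0.02595339,  0.00778393, -0.00320473]), 'grasp_force': 0.0, 'width': 0.9987669923646438}
scene [[436.4468864021882, 0.0, 317.7204912222857], [0.0, 436.4468864021882, 237.83512801882193], [0.0, 0.0, 1.0]] [[0.6914, 0.7223, -0.0149, -0.3456], [-0.5491, 0.5388, 0.639, 0.2585], [0.4696, -0.4336, 0.7691, -1.1749], [0.0, 0.0, 0.0, 1.0]] ['img', 'mtx', 'extrinsics']
top [[585.4476676836194, 0.0, 307.4950389366511], [0.0, 585.4476676836194, 246.76550742672475], [0.0, 0.0, 1.0]] [[0.0049, -1.0, 0.0047, -0.0029], [0.9939, 0.0054, 0.1105, -0.5098], [-0.1105, 0.0041, 0.9939, -1.0818], [0.0, 0.0, 0.0, 1.0]] ['img', 'mtx', 'extrinsics']
wrist [[371.64829954431775, 0.0, 318.204104100385], [0.0, 371.64829954431775, 236.49460191122876], [0.0, 0.0, 1.0]] [[0.2254, -0.9743, -0.0022, -0.649], [0.9308, 0.216, -0.295, 0.0374], [0.2879, 0.0644, 0.9555, -0.3792], [0.0, 0.0, 0.0, 1.0]] ['img', 'mtx', 'extrinsics']
```

View pics/top0.png

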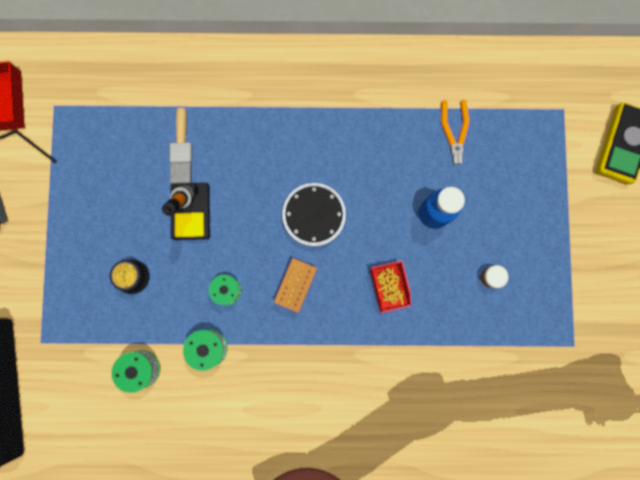

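View pics/scene0.png

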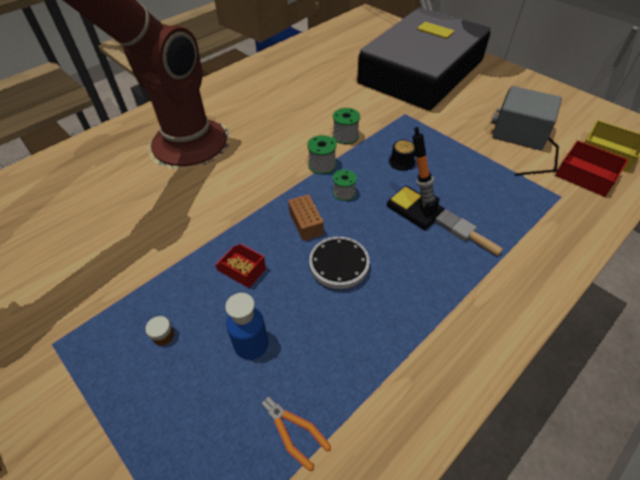

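Top view: turntable (314,214), iron stand left (190,212), tip cleaner (128,276), small reel (224,290) (the two larger ones, at (204,349) and (133,371), are decoys), jig (296,285), bin (391,287), jar (496,277), bottle (443,205). Scene: small reel (344,184), jig (306,216), bin (241,265), jar (160,330), cleaner (403,153), turntable (340,262).

```bash
cat > h.py <<'E'
import numpy as np, cv2
from scipy.spatial.transform import Rotation as R
from plant import bot
def ray(c,px):
    p=np.atleast_2d(px).astype(float); M=c["mtx"]; E=c["extrinsics"]
    u=(p[:,0]-M[0,2])/M[0,0]; v=(p[:,1]-M[1,2])/M[1,1]
    if c.get("fish"):
        r=np.hypot(u,v)+1e-12; s=np.sin(r)/r; d=np.c_[u*s,-v*s,-np.cos(r)]
    else: d=np.c_[u,-v,-np.ones(len(u))]
    d=d@E[:3,:3]; return -E[:3,:3].T@E[:3,3], d/np.linalg.norm(d,axis=1)[:,None]
def plane(c,px,z):
    o,d=ray(c,px); return o+d*((z-o[2])/d[:,2])[:,None]
def tri(c1,p1,c2,p2):
    o1,d1=ray(c1,p1); o2,d2=ray(c2,p2); d1=d1[0];d2=d2[0]
    t=np.linalg.lstsq(np.c_[d1,-d2],o2-o1,rcond=None)[0]
    a=o1+t[0]*d1;b=o2+t[1]*d2; return (a+b)/2,np.linalg.norm(a-b)
def cam(n):
    c=bot.read_camera(n); c["fish"]=n=="wrist"; return c
def blob(c,cen,rad,lo,hi):
    """largest HSV blob within rad of cen -> contour (hull)"""
    hsv=cv2.cvtColor(c["img"],cv2.COLOR_RGB2HSV); m=cv2.inRange(hsv,np.array(lo),np.array(hi))
    k=np.zeros_like(m); cv2.circle(k,cen,rad,255,-1)
    m=cv2.morphologyEx(m&k,cv2.MORPH_CLOSE,np.ones((3,3)))
    cs=cv2.findContours(m,cv2.RETR_EXTERNAL,cv2.CHAIN_APPROX_NONE)[0]
    return cv2.convexHull(max(cs,key=cv2.contourArea))
def cen(h):
    m=cv2.moments(h); return np.array([m["m10"]/m["m00"],m["m01"]/m["m00"]])
E
python3 - <<'E'
from h import *
t,s=cam("top"),cam("scene")
for c in(t,s): print("cam",ray(c,[[320,240]])[0].round(3))
D=dict(
 turntable=((314,214),27,(340,262),26,(0,0,0),(180,255,75)),
 reel=((224,290),20,(344,180),14,(50,90,40),(85,255,255)),
 jig=((296,285),34,(306,216),28,(5,90,60),(22,255,255)),
 jar=((496,277),16,(159,328),16,(0,0,150),(180,70,255)),
 cleaner=((128,276),20,(402,148),14,(12,90,90),(30,255,255)),
 bin=((391,287),34,(241,265),34,(170,120,50),(180,255,255)),
 bin0=((391,287),34,(241,265),34,(0,150,50),(8,255,255)),
 bottle=((450,200),20,(241,308),18,(0,0,150),(180,70,255)),
 sponge=((190,224),24,(405,198),22,(24,120,90),(35,255,255)),
 bigreel=((204,349),27,(321,146),18,(50,90,40),(85,255,255)))
for k,(a,ra,b,rb,lo,hi) in D.items():
  try:
    h1,h2=blob(t,a,ra,lo,hi),blob(s,b,rb,lo,hi); p,g=tri(t,cen(h1),s,cen(h2))
    r=cv2.minAreaRect(h1)
    print(k,cen(h1).round(1),cen(h2).round(1),"p",p.round(4),"gap",round(g,4),"A",cv2.contourArea(h1),cv2.contourArea(h2),np.round(r[1],1),round(r[2],1))
    if k in("jig","bin","bin0"): print(plane(t,cv2.boxPoints(r),.045)[:,:2].round(4).tolist())
  except Exception as e: print(k,e)
E
```

```text
cam [0.387 0.004 1.132]
cam [ 0.933 -0.399  0.733]
turntable [314. 214.] [339.4 260.1] p [ 0.5737 -0.0114  0.0277] gap 0.0024 A 2210.5 1703.5 [52. 52.] 90.0
reel [224.4 289.5] [344.3 177.8] p [0.4279 0.1533 0.0494] gap 0.0015 A 758.0 311.5 [30. 31.] 90.0
jig [294.9 284.9] [305.1 215.5] p [0.4372 0.0228 0.0287] gap 0.0009 A 1265.5 893.0 [26.7 48.2] 22.8
[[0.4052, 0.0626], [0.4878, 0.0287], [0.4687, -0.0172], [0.3864, 0.017]]
jar [497.  276.3] [156.8 326. ] p [ 0.4551 -0.3541  0.0394] gap 0.0011 A 413.5 312.5 [23. 22.] 90.0
cleaner [124.  274.9] [403.9 146.2] p [0.4533 0.338  0.0512] gap 0.0 A 487.0 172.0 [24. 24.] 90.0
bin [390.8 286. ] [242.  264.5] p [ 0.438  -0.1568  0.0188] gap 0.0049 A 1488.0 1304.0 [46.4 33.4] 76.4
[[0.4701, -0.1155], [0.485, -0.1762], [0.4015, -0.1952], [0.3868, -0.135]]
bin0 [390.6 286.2] [242.  264.8] p [ 0.4377 -0.1567  0.0173] gap 0.0046 A 1292.0 1134.0 [43. 31.] 76.8
[[0.4671, -0.1181], [0.4806, -0.1745], [0.4031, -0.1918], [0.3897, -0.1358]]
bottle [451.  199.2] [239.2 304.8] p [ 0.5815 -0.2469  0.1379] gap 0.0001 A 553.0 480.5 [26. 26.] 90.0
sponge [189.  224.5] [405.1 197.6] p [0.5521 0.2266 0.0225] gap 0.0002 A 735.0 327.5 [25. 30.] 90.0
bigreel [204.2 348.8] [322.2 144.7] p [0.3211 0.1854 0.0666] gap 0.0028 A 1386.0 437.5 [41. 43.] 90.0
```

```bash
cat >> h.py <<'E'
def to(x,y,z,phi,hyp=None):
    """tool turn, then shift (mm, tool axes after the turn) bringing grasp point to x,y,z with tool-x heading phi deg"""
    o=bot.observe(); M=R.from_rotvec(o["tcp_rot"]).as_matrix(); g=o["tcp_pos"]+.155*M[:,2]
    f=np.degrees(np.arctan2(M[1,0],M[0,0])); turn=(f-phi+180)%360-180
    d=np.array([x,y,z])-g; a=np.radians(phi)
    X=np.array([np.cos(a),np.sin(a),0]);Y=np.array([np.sin(a),-np.cos(a),0])
    print("t",round(o["time_s"],2),"g",g.round(4),"tilt",round(float(np.degrees(np.arccos(-M[2,2]))),2),"phi",f.round(1),"turn",round(turn,1),"shift",(1000*np.array([d@X,d@Y,-d[2]])).round(0),"w",round(o["width"],3),"F",o["force"].round(1),"j7",round(o["joint_pos"][6],2))
E
python3 - <<'E'
from h import *
t,s=cam("top"),cam("scene")
h1=blob(t,(314,214),38,(0,0,0),(180,100,255)); h2=blob(s,(339,264),38,(0,0,0),(180,100,255))
print(cen(h1),cv2.boundingRect(h1),plane(t,cen(h1),.03)); e=cv2.fitEllipse(h1); print(e)
print(cen(h2),cv2.boundingRect(h2),tri(t,cen(h1),s,cen(h2)))
hs=blob(t,(190,224),40,(0,0,0),(180,255,60)); print(cv2.boundingRect(hs), plane(t,[[173,238],[210,238],[210,185]],.022).round(3))
to(.455,-.354,.155,90)
E
```

```text
[313.53540848 214.03918606] (281, 182, 66, 65) [[ 0.57237572 -0.01139341  0.03      ]]
((313.54376220703125, 214.0817413330078), (65.10110473632812, 65.31568145751953), 109.92282104492188)
[337.7157053  260.47110014] (308, 230, 63, 60) (array([ 0.57248916, -0.01206564,  0.02620525]), np.float64(0.0016142659485325012))
(163, 184, 46, 55) [[0.526 0.256 0.022]
 [0.526 0.186 0.022]
 [0.629 0.188 0.022]]
t 0.35 g [ 0.1461 -0.6332  0.2495] tilt 0.03 phi 13.0 turn -77.0 shift [279. 309.  94.] w 0.995 F [-0.2  0.1 -0.1] j7 -0.04
```

Emit:
apply_moves(steps=[[[0,0,0],-9.6,1],[[0,0,0],-9.6,1],[[0,0,0],-9.6,1],[[0,0,0],-9.6,1],[[0,0,0],-9.6,1],[[0,0,0],-9.6,1],[[0,0,0],-9.6,1],[[0,0,0],-9.8,1],[[28,31,9],0,1],[[28,31,9],0,1],[[28,31,9],0,1],[[28,31,9],0,1],[[28,31,10],0,1],[[28,31,10],0,1],[[28,31,10],0,1],[[28,31,10],0,1],[[28,31,9],0,1],[[27,30,9],0,1]], force=40)

```text
time_s: 2.6
tcp_pos: [0.4562, -0.3535, 0.3106]
tcp_rot: [2.221, 2.221, -0.0]
force: [1.3, -0.9, -0.8]
width: 1.002
grasp_force: 0.0
```

```bash
python3 - <<'E'
from h import *
to(.455,-.354,.024,90)
w=cam("wrist"); cv2.imwrite("pics/w1.png",w["img"][:,:,::-1])
E
```

```text
t 2.6 g [ 0.4562 -0.3536  0.1556] tilt 0.03 phi 90.0 turn -0.0 shift [ -0.  -1. 132.] w 1.002 F [ 1.3 -0.9 -0.8] j7 0.37
```

View pics/w1.png

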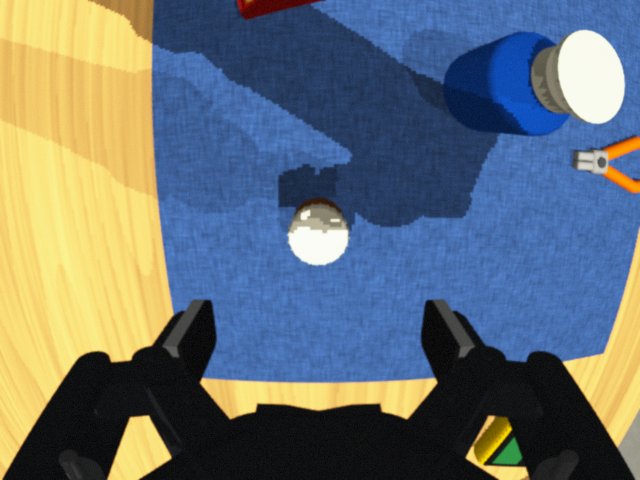

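The wrist view shows the jar lid at (318,232), midway between the fingers (213 and 425).

```bash
python3 - <<'E'
from h import *
w=cam("wrist"); hsv=w["img"]; print(plane(w,[[318,232]],.04))
E
```

```text
[[ 0.46321697 -0.34106339  0.04      ]]
```

Emit:
apply_moves(steps=[[[0,-1,30],0,1],[[0,0,30],0,1],[[0,0,30],0,1],[[0,0,25],0,1],[[0,0,15],0,1]])

```text
time_s: 3.32
tcp_pos: [0.4536, -0.3548, 0.1796]
tcp_rot: [-2.221, -2.22, 0.001]
force: [0.4, -0.2, 0.4]
width: 1.001
grasp_force: 0.0
```

Emit:
apply_moves(steps=[[[0,0,0],0,0],[[0,0,0],0,0],[[0,0,0],0,0],[[0,0,0],0,0],[[0,0,0],0,0],[[0,0,0],0,0]])

```text
time_s: 4.08
tcp_pos: [0.4547, -0.3547, 0.182]
tcp_rot: [2.22, 2.219, 0.001]
force: [-0.4, -0.0, 6.8]
width: 0.466
grasp_force: 40.3
```

Emit:
apply_moves(steps=[[[0,0,-20],0,0],[[0,0,-40],0,0],[[0,0,-40],0,0],[[45,0,0],0,0],[[54,0,0],0,0],[[54,0,0],0,0],[[54,0,0],0,0],[[54,0,0],0,0],[[0,40,0],0,0],[[0,50,0],0,0],[[0,50,0],0,0],[[0,50,0],0,0],[[0,40,0],0,0],[[0,18,0],0,0],[[0,0,0],0,0]])

```text
time_s: 5.95
tcp_pos: [0.7025, -0.093, 0.2797]
tcp_rot: [-2.22, -2.221, 0.0]
force: [-0.5, -0.3, -1.9]
width: 0.467
grasp_force: 40.6
```

```bash
python3 - <<'E'
from h import *
to(.7025,-.0935,.028,90)
E
```

```text
t 5.95 g [ 0.7024 -0.0929  0.1247] tilt 0.06 phi 90.0 turn 0.0 shift [-1.  0. 97.] w 0.467 F [-0.5 -0.3 -1.9] j7 -0.09
```

Emit:
apply_moves(steps=[[[0,0,40],0,0],[[0,0,35],0,0],[[0,0,15],0,0],[[0,0,6],0,0],[[0,0,2],0,0],[[0,0,0],0,0]])

```text
time_s: 6.7
tcp_pos: [0.7027, -0.0933, 0.1841]
tcp_rot: [2.22, 2.22, 0.002]
force: [0.4, -0.3, -0.1]
width: 0.466
grasp_force: 40.6
```

Emit:
apply_moves(steps=[[[0,0,0],0,1],[[0,0,0],0,1],[[0,0,0],0,1],[[0,0,0],0,1],[[0,0,-20],0,1],[[0,0,-40],0,1],[[0,0,-50],0,1],[[0,0,0],9.6,1],[[0,0,0],9.6,1],[[0,0,0],9.6,1],[[0,0,0],9.6,1],[[0,0,0],9.7,1],[[0,0,0],9.7,1],[[0,0,0],9.7,1],[[0,0,0],9.7,1]])

```text
time_s: 8.57
tcp_pos: [0.7024, -0.093, 0.2945]
tcp_rot: [-3.122, -0.342, -0.003]
force: [-0.1, 0.9, -0.5]
width: 0.999
grasp_force: 0.0
```

```bash
python3 - <<'E'
from h import *
to(.436,-.1555,.155,12.8)
t,s=cam("top"),cam("scene")
cv2.imwrite("pics/t2.png",np.hstack([t["img"][60:400,40:540],s["img"][100:440,100:400]])[:,:,::-1])
E
```

```text
t 8.57 g [ 0.7027 -0.0929  0.1395] tilt 0.13 phi 12.5 turn -0.3 shift [-274.    2.  -16.] w 0.999 F [-0.1  0.9 -0.5] j7 -1.21
```

View pics/t2.png

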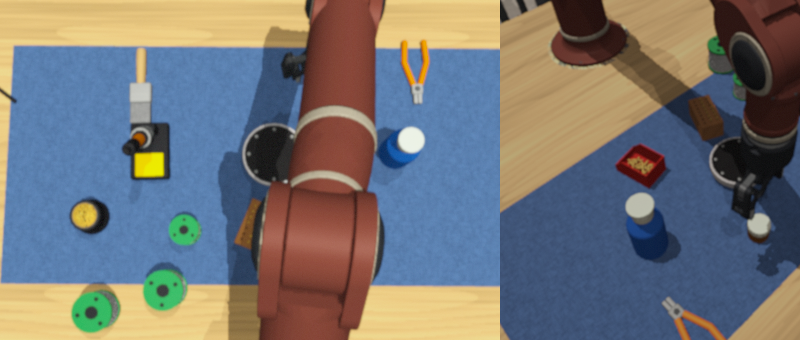

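The jar stands upright behind the turntable (scene crop (760,228)). Next, the bin.

Emit:
apply_moves(steps=[[[-30,0,0],0,1],[[-50,0,0],0,1],[[-54,0,0],0,1],[[-54,1,0],0,1],[[-50,1,0],0,1],[[-36,0,0],0,1],[[0,0,0],0,1]])

```text
time_s: 9.55
tcp_pos: [0.433, -0.1569, 0.2937]
tcp_rot: [-3.122, -0.35, 0.002]
force: [1.2, 0.8, -0.0]
width: 1.001
grasp_force: 0.0
```

```bash
python3 - <<'E'
from h import *
to(.436,-.1555,.03,12.8)
w=cam("wrist"); cv2.imwrite("pics/w2.png",w["img"][:,:,::-1]); print(w["extrinsics"].round(3).tolist(), ray(w,[[320,240]])[0])
E
```

```text
t 9.55 g [ 0.4328 -0.1569  0.1387] tilt 0.07 phi 12.8 turn -0.0 shift [  3.  -1. 109.] w 1.001 F [ 1.2  0.8 -0. ] j7 -1.01
[[0.222, -0.975, -0.0, -0.249], [0.931, 0.212, -0.296, -0.366], [0.289, 0.065, 0.955, -0.388], [0.0, 0.0, 0.0, 1.0]] [ 0.50766821 -0.14004215  0.26189309]
```

View pics/w2.png

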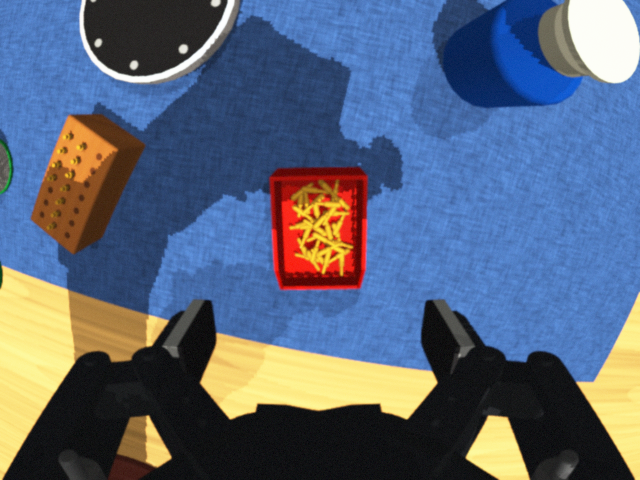

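Bin aligned with the gripper: back rim (272..366, 169), front wall foot around row 288.

```bash
python3 - <<'E'
from h import *
w=cam("wrist")
a=plane(w,[[272,169],[366,169]],.045); b=plane(w,[[282,289],[364,289]],.02)
print(a.round(4),b.round(4)); m=(a.mean(0)+b.mean(0))/2; v=a.mean(0)-b.mean(0); print(m,np.degrees(np.arctan2(v[1],v[0])),np.linalg.norm(v[:2]),np.linalg.norm(a[0]-a[1]))
to(m[0],m[1],.03,12.8)
E
```

```text
[[ 0.4793 -0.1187  0.045 ]
 [ 0.4917 -0.1726  0.045 ]] [[ 0.3931 -0.1396  0.02  ]
 [ 0.4062 -0.1973  0.02  ]]
[ 0.44258346 -0.15707036  0.0325    ] 14.848102309544593 0.08883411657181615 0.055297489795411665
t 9.65 g [ 0.4368 -0.1561  0.1387] tilt 0.19 phi 12.9 turn 0.1 shift [  5.   2. 109.] w 0.998 F [ 0.6 -0.   1.1] j7 -1.01
```

Emit:
apply_moves(steps=[[[4,1,20],0,1],[[0,0,30],0,1],[[0,0,30],0,1],[[0,0,20],0,1],[[0,0,8],0,1],[[0,0,0],0,0],[[0,0,0],0,0],[[0,0,0],0,0],[[0,0,0],0,0],[[0,0,0],0,0]])

```text
time_s: 10.9
tcp_pos: [0.44, -0.1561, 0.1854]
tcp_rot: [3.121, 0.35, 0.003]
force: [0.4, 0.5, 6.3]
width: 0.672
grasp_force: 44.3
```

Emit:
apply_moves(steps=[[[0,0,-20],0,0],[[0,0,-40],0,0],[[0,0,-40],0,0],[[0,0,0],6.5,0],[[0,0,0],6.5,0],[[0,0,0],0,0]])

```text
time_s: 11.65
tcp_pos: [0.4391, -0.1559, 0.2845]
tcp_rot: [-3.141, 0.004, 0.002]
force: [0.5, 0.9, -1.8]
width: 0.669
grasp_force: 43.5
```

```bash
python3 - <<'E'
from h import *
to(.7005,-.0115,.034,0)
E
```

```text
t 11.65 g [ 0.439  -0.1559  0.1295] tilt 0.07 phi -0.1 turn -0.1 shift [ 262. -144.   95.] w 0.669 F [ 0.5  0.9 -1.8] j7 -1.17
```

Emit:
apply_moves(steps=[[[0,-45,0],0,0],[[0,-55,0],0,0],[[10,-49,0],0,0],[[50,0,0],0,0],[[54,0,0],0,0],[[54,0,0],0,0],[[50,0,0],0,0],[[34,0,0],0,0],[[10,0,0],0,0],[[0,0,0],0,0]])

```text
time_s: 12.9
tcp_pos: [0.7015, -0.0082, 0.2836]
tcp_rot: [-3.142, 0.005, 0.004]
force: [-0.9, 0.0, -1.7]
width: 0.674
grasp_force: 43.6
```

```bash
python3 - <<'E'
from h import *
to(.7005,-.0065,.031,0)
E
```

```text
t 12.9 g [ 0.701  -0.0082  0.1286] tilt 0.16 phi -0.2 turn -0.2 shift [-1. -2. 98.] w 0.674 F [-0.9  0.  -1.7] j7 -1.49
```

Emit:
apply_moves(steps=[[[0,-2,40],0,0],[[0,0,35],0,0],[[0,0,15],0,0],[[0,0,6],0,0],[[0,0,2],0,0],[[0,0,0],0,0],[[0,0,0],0,0.8],[[0,0,0],0,0.8],[[0,0,0],0,0.8]])

```text
time_s: 14.02
tcp_pos: [0.7023, -0.006, 0.1873]
tcp_rot: [-3.142, 0.006, -0.001]
force: [0.7, -0.0, 0.8]
width: 0.8
grasp_force: 0.0
```

Emit:
apply_moves(steps=[[[0,0,-20],0,0.8],[[0,0,-40],0,0.8],[[0,0,-50],0,1],[[0,0,0],0,1]])

```text
time_s: 14.52
tcp_pos: [0.704, -0.0064, 0.3043]
tcp_rot: [3.141, -0.006, 0.021]
force: [0.3, 0.8, -0.0]
width: 0.995
grasp_force: 0.0
```

```bash
python3 - <<'E'
from h import *
to(.437,.0228,.145,-22.3)
w=cam("wrist"); cv2.imwrite("pics/w3.png",w["img"][:,:,::-1])
s=cam("scene"); 
h1=blob(s,(340,262),1,(0,0,0),(180,255,255))
E
```

```text
t 14.53 g [ 0.7061 -0.0064  0.1493] tilt 0.78 phi -0.2 turn 22.1 shift [-260.   75.    4.] w 0.995 F [ 0.3  0.8 -0. ] j7 -1.49
```

View pics/w3.png

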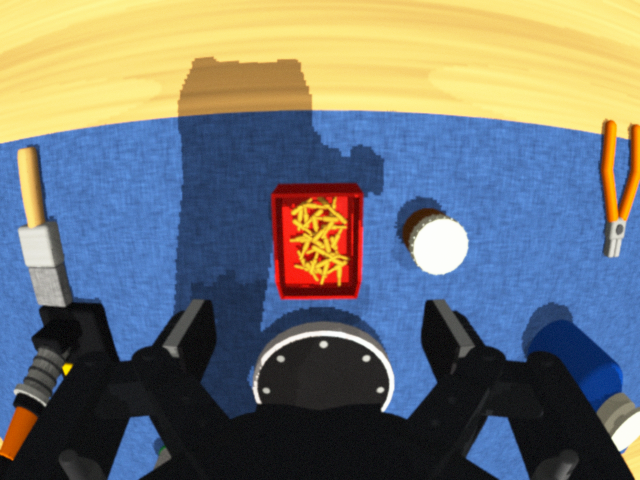

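Bin (318,240) square to the turntable with its low front towards it; jar beside it on the right. Next, the jig.

Emit:
apply_moves(steps=[[[0,0,0],7.4,1],[[0,0,0],7.4,1],[[0,0,0],7.4,1],[[-40,11,0],0,1],[[-50,15,0],0,1],[[-50,15,0],0,1],[[-50,15,0],0,1],[[-45,13,4],0,1],[[-25,6,0],0,1],[[0,0,0],0,1],[[0,0,0],0,1]])

```text
time_s: 16.0
tcp_pos: [0.4342, 0.0237, 0.2927]
tcp_rot: [-3.082, 0.61, -0.002]
force: [-0.1, 0.9, -0.2]
width: 1.001
grasp_force: 0.0
```

```bash
python3 - <<'E'
from h import *
to(.437,.0228,.03,-22.3)
w=cam("wrist"); cv2.imwrite("pics/w4.png",w["img"][:,:,::-1])
h=blob(w,(320,235),110,(3,120,60),(22,255,255)); print(cv2.boundingRect(h),cen(h),plane(w,cen(h),.04), cv2.approxPolyDP(h,4,True)[:,0].tolist())
E
```

```text
t 16.0 g [0.4344 0.0237 0.1377] tilt 0.08 phi -22.4 turn -0.1 shift [  3.  -0. 108.] w 1.001 F [-0.1  0.9 -0.2] j7 -1.82
(275, 166, 84, 143) [316.47925807 236.10899215] [[0.44298578 0.0219498  0.04      ]] [[349, 167], [358, 177], [353, 307], [282, 308], [275, 176], [283, 167]]
```

View pics/w4.png

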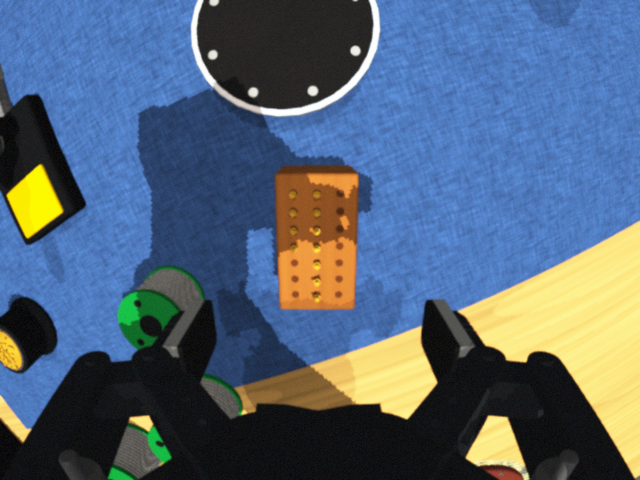

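Jig (276..357, 167..308) centred between the fingers and aligned; reel at (160,310) clear of the left finger.

Emit:
apply_moves(steps=[[[4,0,20],0,1],[[0,0,30],0,1],[[0,0,30],0,1],[[0,0,20],0,1],[[0,0,6],0,1],[[0,0,0],0,0],[[0,0,0],0,0],[[0,0,0],0,0],[[0,0,0],0,0],[[0,0,0],0,0]])

```text
time_s: 17.3
tcp_pos: [0.4373, 0.0223, 0.1876]
tcp_rot: [-3.081, 0.61, -0.003]
force: [-0.2, 0.0, 6.6]
width: 0.575
grasp_force: 42.8
```

Emit:
apply_moves(steps=[[[0,0,-20],0,0],[[0,0,-40],0,0],[[0,0,-40],0,0],[[0,0,0],-7.5,0],[[0,0,0],-7.5,0],[[0,0,0],-7.5,0],[[0,0,0],0,0]])

```text
time_s: 18.18
tcp_pos: [0.4364, 0.0221, 0.2866]
tcp_rot: [-3.141, -0.0, 0.001]
force: [0.1, -0.5, -2.2]
width: 0.58
grasp_force: 42.3
```

```bash
python3 - <<'E'
from h import *
to(.5725,-.0115,.063,0)
E
```

```text
t 18.18 g [0.4363 0.0221 0.1316] tilt 0.05 phi 0.0 turn 0.0 shift [136.  34.  69.] w 0.58 F [ 0.1 -0.5 -2.2] j7 -1.53
```

Emit:
apply_moves(steps=[[[30,8,0],0,0],[[45,11,0],0,0],[[40,10,0],0,0],[[20,5,0],0,0],[[0,0,20],0,0],[[0,0,25],0,0],[[0,0,12],0,0],[[0,0,0],0,0],[[0,0,0],0,0]])

```text
time_s: 19.3
tcp_pos: [0.5723, -0.0115, 0.2305]
tcp_rot: [3.142, 0.002, 0.002]
force: [-0.4, -0.0, -2.0]
width: 0.576
grasp_force: 42.3
```

```bash
python3 - <<'E'
from h import *
to(.5725,-.0115,.063,0)
E
```

```text
t 19.3 g [ 0.5725 -0.0115  0.0755] tilt 0.09 phi 0.1 turn 0.1 shift [ 0. -0. 12.] w 0.576 F [-0.4 -0.  -2. ] j7 -1.45
```

Emit:
apply_moves(steps=[[[0,0,8],0,0],[[0,0,4],0,0],[[0,0,1],0,0],[[0,0,0],0,0],[[0,0,0],0,0.8],[[0,0,0],0,0.8],[[0,0,0],0,0.8]])

```text
time_s: 20.18
tcp_pos: [0.572, -0.0116, 0.2166]
tcp_rot: [-3.142, -0.003, -0.0]
force: [0.5, 0.0, -0.9]
width: 0.8
grasp_force: 0.0
```

Emit:
apply_moves(steps=[[[0,0,-20],0,0.8],[[0,0,-40],0,1],[[0,0,-50],0,1],[[0,0,0],-9,1],[[0,0,0],-9,1],[[0,0,0],-9,1],[[0,0,0],-9,1],[[0,0,0],-9,1],[[0,0,0],-9,1],[[0,0,0],-9,1],[[0,0,0],-9,1],[[0,0,0],-9,1],[[0,0,0],-9,1],[[0,0,0],0,1]])

```text
time_s: 21.92
tcp_pos: [0.5718, -0.012, 0.3265]
tcp_rot: [-2.222, -2.22, 0.0]
force: [-0.3, -0.1, -0.1]
width: 0.998
grasp_force: 0.0
```

```bash
python3 - <<'E'
from h import *
to(.4279,.1533,.15,90)
E
```

```text
t 21.93 g [ 0.5718 -0.0119  0.1715] tilt 0.03 phi 90.0 turn -0.0 shift [ 165. -144.   22.] w 0.998 F [-0.3 -0.1 -0.1] j7 -0.22
```

Emit:
apply_moves(steps=[[[0,-40,0],0,1],[[0,-54,0],0,1],[[25,-50,0],0,1],[[50,0,0],0,1],[[50,0,0],0,1],[[40,0,22],0,1],[[0,0,0],0,1],[[0,0,0],0,1]])

```text
time_s: 22.92
tcp_pos: [0.4276, 0.1527, 0.3047]
tcp_rot: [2.221, 2.221, -0.001]
force: [-0.2, 0.0, 0.5]
width: 1.001
grasp_force: 0.0
```

```bash
python3 - <<'E'
from h import *
to(.4279,.1533,.03,90)
w=cam("wrist"); cv2.imwrite("pics/w5.png",w["img"][:,:,::-1])
E
```

```text
t 22.93 g [0.4276 0.1526 0.1497] tilt 0.06 phi 90.0 turn -0.0 shift [  1.   0. 120.] w 1.001 F [-0.2  0.   0.5] j7 -0.63
```

View pics/w5.png

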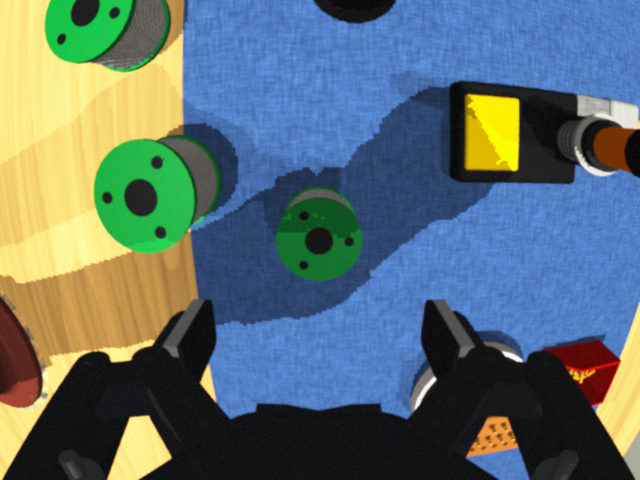

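Small reel (319,240) midway between the fingers; the big reels are clear.

Emit:
apply_moves(steps=[[[0,0,30],0,1],[[0,0,35],0,1],[[0,0,30],0,1],[[0,0,16],0,1],[[0,0,7],0,1],[[0,0,0],0,0],[[0,0,0],0,0],[[0,0,0],0,0],[[0,0,0],0,0],[[0,0,0],0,0]], force=60)

```text
time_s: 24.22
tcp_pos: [0.4277, 0.1529, 0.1881]
tcp_rot: [2.22, 2.222, 0.002]
force: [-1.7, -1.1, 5.1]
width: 0.613
grasp_force: 61.5
```

Emit:
apply_moves(steps=[[[0,0,-20],0,0],[[0,0,-40],0,0],[[0,0,-50],0,0],[[0,0,0],0,0],[[0,0,0],0,0]])

```text
time_s: 24.85
tcp_pos: [0.4269, 0.1525, 0.2963]
tcp_rot: [-2.22, -2.223, 0.003]
force: [0.7, 0.6, -5.7]
width: 0.612
grasp_force: 64.0
```

```bash
python3 - <<'E'
from h import *
to(.5725,-.1335,.035,90)
E
```

```text
t 24.85 g [0.4267 0.1523 0.1413] tilt 0.11 phi 90.1 turn 0.1 shift [-286.  146.  106.] w 0.612 F [ 0.7  0.6 -5.7] j7 -0.65
```

Emit:
apply_moves(steps=[[[-30,10,0],0,0],[[-50,10,0],0,0],[[-55,0,0],0,0],[[-55,0,0],0,0],[[-55,0,0],0,0],[[-41,10,0],0,0],[[0,40,0],0,0],[[0,46,0],0,0],[[0,30,0],0,0],[[0,0,30],0,0],[[0,0,40],0,0],[[0,0,20],0,0],[[0,0,0],0,0]])

```text
time_s: 26.48
tcp_pos: [0.5722, -0.1323, 0.2026]
tcp_rot: [-2.214, -2.218, 0.009]
force: [0.2, 0.8, -2.8]
width: 0.608
grasp_force: 64.1
```

```bash
python3 - <<'E'
from h import *
to(.5725,-.1335,.034,90)
E
```

```text
t 26.48 g [ 0.5707 -0.132   0.0476] tilt 0.55 phi 90.1 turn 0.1 shift [-1.  2. 14.] w 0.608 F [ 0.2  0.8 -2.8] j7 -0.11
```

Emit:
apply_moves(steps=[[[0,0,8],0,0],[[0,0,4],0,0],[[0,0,2],0,0],[[0,0,1],0,0],[[0,0,0],0,0],[[0,0,0],0,1],[[0,0,0],0,1],[[0,0,0],0,1],[[0,0,0],0,1]])

```text
time_s: 27.6
tcp_pos: [0.5742, -0.1325, 0.192]
tcp_rot: [2.219, 2.223, 0.001]
force: [0.0, 0.1, -0.6]
width: 1.0
grasp_force: 0.0
```

Emit:
apply_moves(steps=[[[0,0,-20],0,1],[[0,0,-40],0,1],[[0,0,-60],0,1],[[0,-50,0],0,1],[[0,-50,0],0,1],[[0,-30,0],0,1],[[50,0,0],0,1],[[60,0,0],0,1],[[60,0,0],0,1],[[60,0,0],0,1],[[60,0,0],0,1],[[60,0,0],0,1],[[60,0,0],0,1],[[40,0,0],0,1],[[20,10,0],0,1],[[0,0,0],0,1]])

```text
time_s: 29.6
tcp_pos: [0.4531, 0.3388, 0.3117]
tcp_rot: [-2.216, -2.225, -0.002]
force: [0.1, 0.1, 0.4]
width: 0.999
grasp_force: 0.0
```

```bash
python3 - <<'E'
from h import *
to(.4533,.338,.037,90)
w=cam("wrist"); cv2.imwrite("pics/w6.png",w["img"][:,:,::-1])
E
```

```text
t 29.6 g [0.4532 0.3391 0.1567] tilt 0.09 phi 90.2 turn 0.2 shift [ -1.   0. 120.] w 0.999 F [0.1 0.1 0.4] j7 -0.91
```

View pics/w6.png

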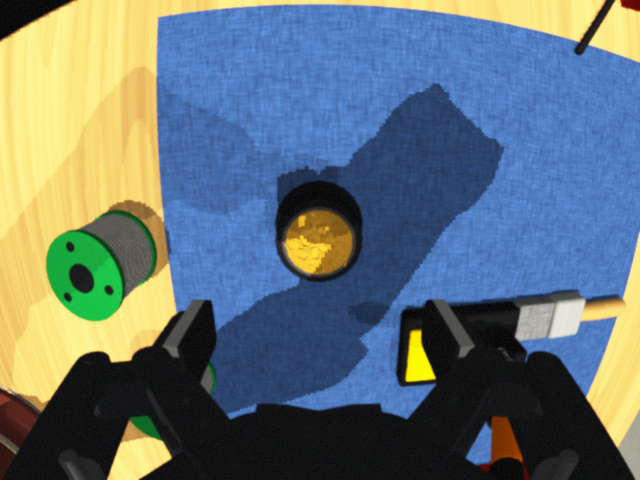

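Cleaner at (319,238), midway between the fingers; iron handle (505,450) clear of the descent.

Emit:
apply_moves(steps=[[[-1,0,30],0,1],[[0,0,35],0,1],[[0,0,30],0,1],[[0,0,17],0,1],[[0,0,6],0,1],[[0,0,0],0,0],[[0,0,0],0,0],[[0,0,0],0,0],[[0,0,0],0,0],[[0,0,0],0,0]], force=40)

```text
time_s: 30.9
tcp_pos: [0.4537, 0.3366, 0.195]
tcp_rot: [2.219, 2.223, 0.004]
force: [-1.3, -0.4, 6.5]
width: 0.67
grasp_force: 43.7
```

Emit:
apply_moves(steps=[[[0,0,-20],0,0],[[0,0,-40],0,0],[[0,0,-50],0,0],[[-30,-10,0],0,0],[[-50,-10,0],0,0],[[-55,0,0],0,0],[[-55,0,0],0,0],[[-41,0,0],0,0],[[0,0,0],0,0]])

```text
time_s: 32.02
tcp_pos: [0.4334, 0.1012, 0.3034]
tcp_rot: [2.227, 2.214, -0.006]
force: [0.6, 0.4, -1.3]
width: 0.665
grasp_force: 43.3
```

```bash
python3 - <<'E'
from h import *
to(.573,.106,.038,90)
E
```

```text
t 32.02 g [0.4331 0.1007 0.1484] tilt 0.21 phi 89.7 turn -0.3 shift [  5. 140. 110.] w 0.665 F [ 0.6  0.4 -1.3] j7 -0.57
```

Emit:
apply_moves(steps=[[[4,40,0],0,0],[[0,50,0],0,0],[[0,35,0],0,0],[[0,15,0],0,0],[[0,0,40],0,0],[[0,0,40],0,0],[[0,0,15],0,0],[[0,0,0],0,0],[[0,0,0],0,0]])

```text
time_s: 33.15
tcp_pos: [0.5744, 0.1101, 0.2102]
tcp_rot: [2.218, 2.223, 0.005]
force: [-1.0, 0.2, -1.3]
width: 0.667
grasp_force: 43.3
```

```bash
python3 - <<'E'
from h import *
to(.573,.106,.039,90)
E
```

```text
t 33.15 g [0.5749 0.1103 0.0552] tilt 0.19 phi 90.1 turn 0.1 shift [-4. -2. 16.] w 0.667 F [-1.   0.2 -1.3] j7 -0.53
```

Emit:
apply_moves(steps=[[[3,0,8],0,0],[[0,0,5],0,0],[[0,0,2],0,0],[[0,0,1],0,0],[[0,0,0],0,0],[[0,0,0],0,1],[[0,0,0],0,1],[[0,0,0],0,1],[[0,0,0],0,1]])

```text
time_s: 34.28
tcp_pos: [0.5737, 0.1124, 0.1925]
tcp_rot: [-2.22, -2.223, 0.0]
force: [-0.6, -0.5, -0.0]
width: 0.996
grasp_force: 0.0
```

Emit:
apply_moves(steps=[[[0,0,-20],0,1],[[0,0,-40],0,1],[[0,0,-60],0,1],[[0,0,-60],0,1],[[-50,-30,0],0,1],[[-60,0,0],0,1],[[-60,0,0],0,1],[[-60,0,0],0,1],[[-60,0,0],0,1],[[-60,0,0],0,1],[[-60,0,0],0,1],[[-60,0,0],0,1],[[-60,0,0],0,1],[[0,0,0],0,1]])

```text
time_s: 36.02
tcp_pos: [0.5414, -0.4248, 0.371]
tcp_rot: [2.231, 2.21, -0.008]
force: [0.0, 0.3, -0.1]
width: 1.0
grasp_force: 0.0
```

```bash
python3 - <<'E'
from h import *
print(bot.observe()["tcp_pos"])
t,s=cam("top"),cam("scene")
cv2.imwrite("pics/t3.png",np.hstack([t["img"][60:400,120:520],s["img"][100:440,150:550]])[:,:,::-1])
E
```

```text
[ 0.54141465 -0.42481482  0.37099748]
```

View pics/t3.png

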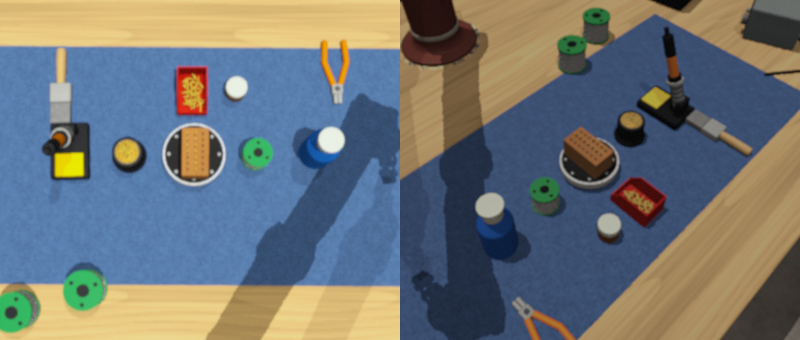

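Everything stands in place (crop: jig (194,154), cleaner (128,154), reel (257,153), bin (192,90), jar (236,88)). Numeric check.

```bash
python3 - <<'E'
from h import *
t,s=cam("top"),cam("scene")
D=dict(reel=((377,213),20,(294,289),16,(50,90,40),(85,255,255)),jar=((356,148),16,(359,325),15,(0,0,140),(180,80,255)),
 cleaner=((248,212),18,(380,221),14,(12,90,90),(30,255,255)),jig=((314,213),33,(340,255),30,(5,90,60),(22,255,255)),
 bin=((312,150),32,(388,300),34,(170,120,40),(180,255,255)),bottle=((450,200),20,(241,308),18,(0,0,150),(180,70,255)))
T=np.array([.5725,-.0115,0])
for k,(a,ra,b,rb,lo,hi) in D.items():
    h1,h2=blob(t,a,ra,lo,hi),blob(s,b,rb,lo,hi); p,g=tri(t,cen(h1),s,cen(h2)); r=cv2.minAreaRect(h1)
    print(k,(p-T).round(4),round(g,4),np.round(r[1],1),round(r[2],1))
E
```

```text
reel [-0.0007 -0.118   0.0443] 0.0003 [29.  32.5] 45.0
jar [ 0.13   -0.081   0.0394] 0.0005 [23. 22.] 90.0
cleaner [0.001  0.1256 0.0508] 0.0003 [24.3 24.3] 18.4
jig [-0.0019 -0.0009  0.0545] 0.001 [52. 29.] 90.0
bin [0.128  0.0052 0.0192] 0.0023 [47. 31.] 90.0
bottle [ 0.009  -0.2352  0.1377] 0.0004 [26. 26.] 90.0
```

All within limits.

```bash
python3 -c "
from plant import bot
print(bot.close_job())"
```

```text
the job is handed in; nothing more can be done
None
```

The bench is laid out and the job is handed in at about 36 s of the 128 s limit; my last camera check put all five things within the placing limits, and the judge's verdict was not returned.

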